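# Wind the extruder piston out of a sampling tube and put the tube in the wash tray

### The job

The piston of the hand-cranked tube extruder is still stuck in the steel sampling tube. Wind the crank clockwise (seen from above) until the resistance suddenly drops away as the piston's seal leaves the tube, and stop there: never force the crank, it has little travel left before its stop. Then lift the freed tube straight up out of its saddles and lay it gently on its side in the metal wash tray, leaving the sieve, beaker and bottle alone.

Things in the scene. Friction and masses are not known exactly. Their poses are not given: they have to be found in the camera images.
- extruder: Hand-cranked tube extruder, fixed; grey base 110 x 340 x 12 mm. Origin: middle of the underside; y runs along it, z up. At -y a gearbox (75 x 70 mm, 81 mm high) with a closed guard tube; at +y the sampling tube in two open V saddles, between a fork (76 mm wide, 72 mm high) at its mouth and an end stop (58 mm high) at its other end: it can leave only upwards, once the piston is out.
- crank: Crank arm on the gearbox; origin on its vertical axis at the arm's underside, 86 mm up; x towards the knob. Clockwise from above draws the piston out, 8 mm per rad. 0.5 to 1.7 turns are needed; the depth cannot be seen. With the seal in the tube the knob needs 10 to 16 N, freed about 1 N; then some 2.5 rad remain to a hard stop.
- bush: Fixed steel collar, 31 mm diameter, on the gearbox's front, facing the tube; origin on the rack's axis at the gearbox. The piston's back comes to a hard stop on it when it is wound back too far, and then presses on it with 5.6 times the force put on the knob.
- crank_axis (a point): Point on the crank's axis at the height of the middle of its knob, 112 mm above the bench.
- crank_knob (a point): Middle of the crank's upright black knob, a free-spinning sleeve of 18 mm diameter and 32 mm height (96 to 128 mm above the bench), 45 mm from the crank axis. The drag shows while the knob moves; standing still it partly fades.
- tube: Steel sampling tube, 44 mm outer diameter, 38 mm bore, 120 mm long, about 0.36 kg; origin at its centre, y along its axis. In the saddles its axis is 48 mm above the bench; the middle 80 mm of its length is free on both sides for fingers, down to 12 mm above the bench.
- tray: Shallow bare-metal wash tray standing loose on the bench, outer size 180 (x) x 230 (y) x 28 mm, walls and floor 3 mm; origin at the middle of its underside.
- sieve: Bystander: round brass soil sieve, 72 mm diameter, 33 mm high; origin at the middle of its underside.
- beaker: Bystander: clear tall beaker, 64 mm diameter, 89 mm high; origin at the middle of its underside.
- bottle: Bystander: white screw-cap bottle, 62 mm diameter, 155 mm high; origin at the middle of its underside.
Things that resemble listed ones, but are neither listed nor needed, are in the scene too. Leave any purple look-alike of the tube alone.

How it is judged:
On the way:
1. the tube is lifted clear of the saddles (z of tube in the frame of extruder above 0.1 m), for 0.1 s.
At the end, for the whole second after the job is handed in: The sampling tube lies on its side inside the wash tray, resting on the tray's floor (tube level within about 10 degrees, its centre 10 to 34 mm above the tray's underside and inside the rim), released and at rest (z of tube in the frame of tray between 0.01 and 0.034 m and x of tube in the frame of tray between -0.075 and 0.075 m and y of tube in the frame of tray between -0.1 and 0.1 m and angle between tube's own y axis and vertical between 1.4 and 1.74 rad and linear speed of tube below 0.02 m/s); the robot touches nothing.
It fails at once if the piston is forced back against the gearbox's collar: more than 80 N there (about 15 N at the knob) (contact force between anything else and bush above 80 N).
It fails at once if the tube is dropped or flung (faster than 0.9 m/s) (linear speed of tube above 0.9 m/s).
It fails at once if a bystander is pushed more than 30 mm or knocked over (distance of any of sieve, beaker, bottle from where it was at the start of the episode above 0.03 m or angle between any of sieve, beaker, bottle's own z axis and vertical above 0.5 rad).
It also fails if it takes over 64 s, if anything falls off the work surface, if the arm or the gripper's body presses on something with over 40 N, if the wrist force passes 120 N, or if a joint passes its speed limit or range.

### The arm

A 6-joint arm with a two-finger parallel gripper is mounted at the origin on the work surface; the furniture and walls round the work are solid. World frame = base frame: x ahead of the robot, y to its left, z up, the work surface at z = 0. Lengths are in m, angles in rad, forces in N, time in s.
With the tool pointing down it reaches from about 0.25 to 0.725 m from the base axis. Payload 4 kg.
Tool frame: the origin (TCP) lies midway between the tips of the shut fingers; the grasp point (between the pads) lies 19 mm behind it (bot.grip_point_offset is the distance from the TCP to the grasp point, in m); z points along the fingers, y is the line along which they close (so a half turn about z gives the same grasp; the last joint's range is limited). The gripper opens to 85 mm and grips with 20 to 120 N. Pads are 22 mm wide; open, the fingers measure 114 mm over their backs; the gripper's body (76 mm by 85 mm) begins 54 mm behind the grasp point. The pads swing forward as they close: fully open they stand 13 mm farther back than shut.
Start: joints at [1.301, 0.241, 0.005, 1.335, 0, 1.571], TCP at [0.133, 0.482, 0.231] pointing down, gripper open.
Joint ranges: [-2.72, 2.72], [-1.05, 1.87], [-1.09, 1.28], [-1.99, 2.15], [-1.42, 1.44], [-3.14, 3.14]. Speed limits (rad/s): [2.79, 2.79, 3.14, 3.14, 3.14, 3.14].

### API

Orientations are given as a unit quaternion [x, y, z, w].
In Python, from workcell import bot gives the robot as it stands.
- The arm moves only by the tool step_arm, never from a script. Its argument "targets" is text: rows parted by semicolons, each of 7 numbers parted by spaces: the opening, from -1 (shut) to 1 (fully open), so that 0 is half open, then the shift along the world's x, y, z normalised to -1 to 1, where 1 is 0.5 m, then the turn, a rotation vector about the world's x, y, z normalised to -1 to 1, where 1 is pi/4 rad. In form: gripper x y z wx wy wz; .... A call has 1 to 10 rows; each row is the pose to reach, as a shift and turn from the pose commanded when the call began; what a row does not reach only later rows make up. A row lasts 1/12 s, in which the tool goes at most 41.7 mm and 7.16 degrees, less where a joint would pass 70% of its speed; a pose out of reach is approached as far as the arm can. A call with a number of a shift or a turn outside -1 to 1 is refused whole. A call with a gripper value outside its range is refused whole. The fingers move at their own pace and stop on an object; the grip force is fixed at half the most. Time passes only in rows, so rows that repeat a pose let the fingers close. It gives the time, the measured TCP pose, the force, the opening and the grip force at its end, in the units of the state.
- bot.get_obs(): the state, without advancing time (a new reading comes with each control period).
- bot.camera(name): name is "scene" or "top"; returns the picture (384x512x3 uint8, red, green, blue); there is no depth.
- bot.camera_info(name): a dict with "vertical_fov" (degrees; the focal length in pixels is half the picture's height over the tangent of half this angle, whatever the lens; pixels are square), "cx", "cy" (the principal point, pixels), "D" ([k1, k2, p1, p2, k3] as OpenCV has them; the pictures are not rectified), "pose" (4x4, takes a point from camera to world coordinates). Camera axes: x right, y up, looking along -z (the intrinsics and any distortion apply to the point x, -y, -z); pixel columns grow to the right and rows downward; lengths in m; the calibration is good to about 2 mm. A picture is of the moment at which its call begins. camera_info takes no time and is no camera call.
- bot.job_done(): hands the job in; it is judged then, once.
The state is a dict: "clock": time; "joint_pos": joint angles; "joint_vel": joint speeds; "tau": joint torques, N m; "eef_pos": TCP position; "tool_rot": TCP orientation; "ft_force": force on the tool from outside, world axes, zero at the start; "ft_torque": the same for the moment, N m; "grip_width": finger opening in m; "grasp_force": force on a finger pad.
Only numpy, scipy, OpenCV 4.12 (cv2) and the standard library are available. Lean on these libraries where they do the work, as an engineer would, in place of code of your own. Each camera call takes 0.05 s, during which the arm holds its last target. There are 200 camera calls.

## Working session

There is one attempt and no reset: what is moved stays moved. The work goes in short steps, Python scripts to look and compute and a tool call to move; the robot and the scene stay as the last step left them, time stands still between calls to the robot, and variables do not carry over. Pictures are saved under pics/ and viewed, at most 10 in all, crops included, and the job is handed in when it is done.

Besides the shell and the picture viewer there is one more tool, called after ">>>" by a JSON object that holds its "fn" and its "kwargs", one argument or row to a line. step_arm: Moves the arm, as the interface text tells. Scaled input: -1 to 1 covers 0.5 m each way for a shift and pi/4 rad each way for a turn. Its arguments: {"type":"object","properties":{"targets":{"type":"string"}},"required":["targets"]}

```bash
mkdir -p pics; cat > h.py <<'E'
import numpy as np, cv2
from workcell import bot
def cam(n):
    i=bot.camera_info(n); f=192/np.tan(np.radians(i["vertical_fov"])/2)
    return np.array([[f,0,i["cx"]],[0,f,i["cy"]],[0,0,1]]),np.array(i["D"],float),np.array(i["pose"])
def ray(n,uv):
    K,D,P=cam(n); p=cv2.undistortPoints(np.array(uv,float).reshape(-1,1,2),K,D)[:,0]
    d=np.c_[p[:,0],-p[:,1],-np.ones(len(p))]@P[:3,:3].T
    return P[:3,3],d
def plane(n,uv,z):
    o,d=ray(n,uv); return o+d*((z-o[2])/d[:,2])[:,None]
def proj(n,X):
    K,D,P=cam(n); c=(np.atleast_2d(X)-P[:3,3])@P[:3,:3]*[1,-1,-1]
    return cv2.projectPoints(c,np.zeros(3),np.zeros(3),K,D)[0][:,0]
def snap(n,name):
    im=bot.camera(n); cv2.imwrite(f"pics/{name}.png",im[:,:,::-1]); return im
E
python3 - <<'E'
from h import *
for n in("top","scene"):
    im=snap(n,n+"0"); print(n,cam(n)[2].round(3).tolist())
    cv2.imwrite(f"pics/{n}0b.png",cv2.resize(im[:,:,::-1],(800,600),interpolation=cv2.INTER_CUBIC))
o=bot.get_obs(); print({k:np.round(v,3).tolist() for k,v in o.items()},bot.grip_point_offset)
E
```

```text
top [[0.024, 0.994, -0.105, 0.419], [-1.0, 0.023, -0.015, 0.063], [-0.013, 0.105, 0.994, 1.015], [0.0, 0.0, 0.0, 1.0]]
scene [[0.627, 0.351, -0.695, -0.229], [-0.779, 0.277, -0.563, -0.521], [-0.005, 0.894, 0.447, 0.576], [0.0, 0.0, 0.0, 1.0]]
{'clock': 0.1, 'joint_pos': [1.301, 0.241, 0.004, 1.335, 0.0, 1.571], 'joint_vel': [0.0, -0.002, 0.002, -0.001, -0.0, -0.0], 'tau': [0.0, -37.314, 25.301, 0.011, 0.0, 0.0], 'eef_pos': [0.133, 0.481, 0.231], 'tool_rot': [0.135, 0.991, -0.001, -0.0], 'ft_force': [0.441, 0.459, -0.787], 'ft_torque': [-0.005, 0.008, 0.0], 'grasp_force': 0.0, 'grip_width': 0.086} 0.0187
```

View pics/top0b.png

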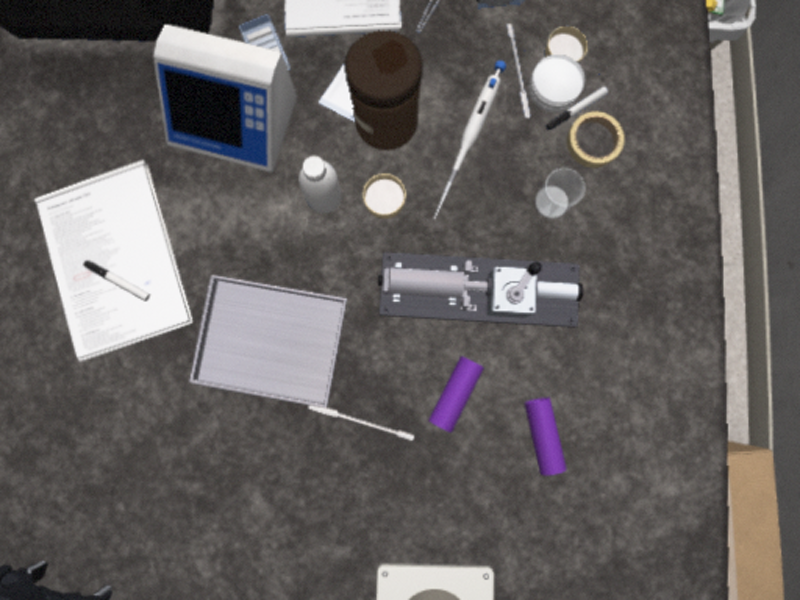

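View pics/scene0b.png

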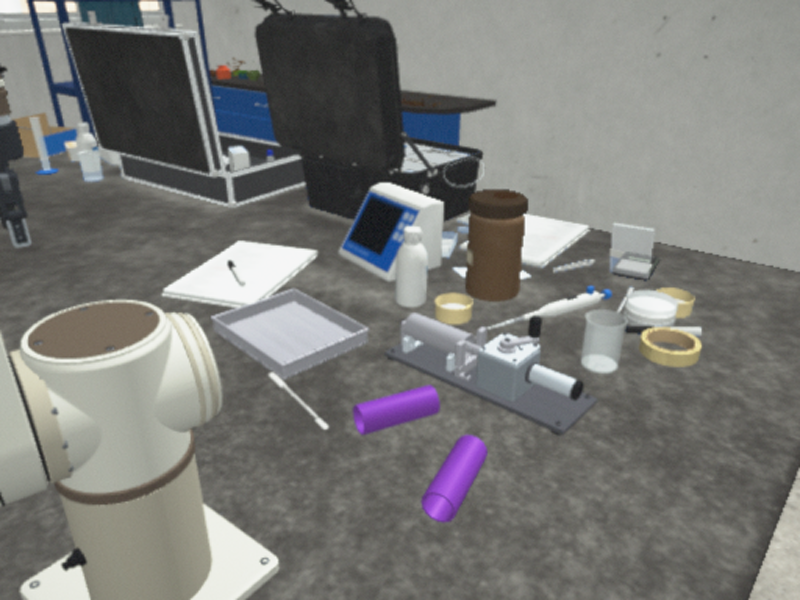

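The top view shows the extruder at about (480,290), with the knob at (534,268), the gearbox at (517,290) and the tube at (425,281). The tray is at (268,340) and the purple decoys are below. I'll zoom in next to get accurate pixels.

```bash
python3 - <<'E'
from h import *
t=cv2.imread("pics/top0.png");s=cv2.imread("pics/scene0.png")
a=cv2.resize(t[155:215,237:379],None,fx=5.6,fy=5.0,interpolation=cv2.INTER_CUBIC)
b=cv2.resize(s[195:280,245:385],None,fx=5.6,fy=3.5,interpolation=cv2.INTER_CUBIC)
a=cv2.resize(t[155:215,237:379],(800,300),interpolation=cv2.INTER_CUBIC);b=cv2.resize(s[195:280,245:385],(800,300),interpolation=cv2.INTER_CUBIC)
cv2.imwrite("pics/z.png",np.vstack([a,b]))
# tray & base mask
hsv=cv2.cvtColor(t,cv2.COLOR_BGR2HSV)
for p in [(172,217),(270,180),(330,160),(330,185),(300,203),(250,200),(100,250)]: print(p,t[p[1],p[0]],hsv[p[1],p[0]])
print(cam("top")[0:2])
E
```

```text
(172, 217) [190 182 183] [124  11 190]
(270, 180) [188 179 183] [133  12 188]
(330, 160) [72 76 79] [17 23 79]
(330, 185) [193 185 188] [131  11 193]
(300, 203) [90 83 83] [120  20  90]
(250, 200) [94 86 87] [124  22  94]
(100, 250) [89 92 97] [11 21 97]
(array([[379.41609808,   0.        , 251.33343751],
       [  0.        , 379.41609808, 196.44660828],
       [  0.        ,   0.        ,   1.        ]]), array([-0.0695745,  0.       ,  0.       ,  0.       ,  0.       ]))
```

View pics/z.png

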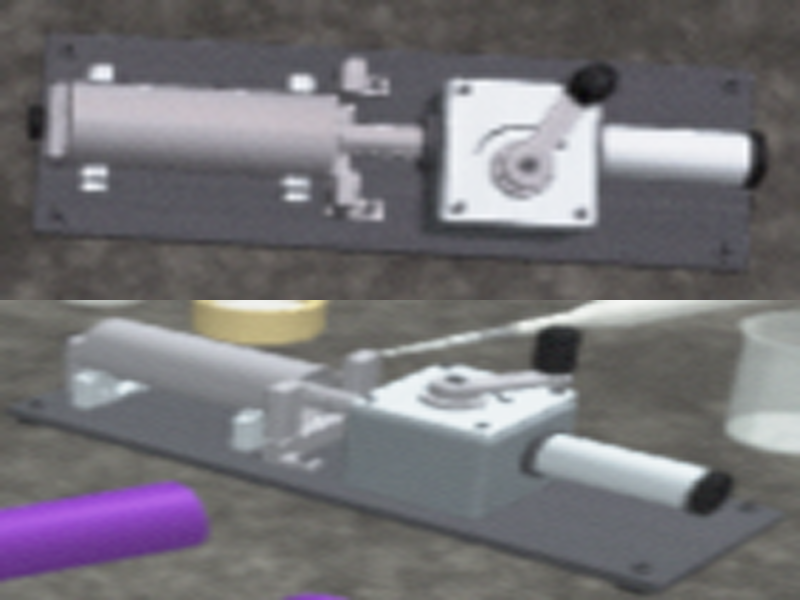

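The zoomed crop shows the base corners at (50,38), (752,72), (748,268) and (35,232). The knob top is at (595,80), the hub at (526,166), and the tube runs from (70,120) to (340,130).

```bash
cat >> h.py <<'E'
def zt(p): p=np.array(p,float).reshape(-1,2); return np.c_[237+(p[:,0]+.5)*.1775-.5,155+(p[:,1]+.5)*.2-.5]
def zs(p): p=np.array(p,float).reshape(-1,2); return np.c_[245+(p[:,0]+.5)*.175-.5,195+(p[:,1]+.5)*85/300-.5]
E
python3 - <<'E'
from h import *
B=plane("top",zt([(50,38),(752,72),(748,268),(35,232)]),.012); print("base\n",B.round(4), B.mean(0).round(4))
y=((B[0]+B[3])-(B[1]+B[2]))[:2]/2; print("len",np.linalg.norm(y),"wid",np.linalg.norm((B[0]+B[1]-B[2]-B[3])[:2]/2),"yaw",np.arctan2(-y[0],y[1]))
print("gear",plane("top",zt([(445,82),(600,84),(598,226),(437,224)]),.081).mean(0).round(4))
print("hub",plane("top",zt([(526,166)]),.094).round(4),"hub top? knob",plane("top",zt([(596,78)]),.128).round(4))
print("tubeaxis sil",plane("top",zt([(70,124),(340,130)]),.055).round(4))
T=plane("top",(np.array([(211,277),(346,298),(327,405),(191,382)])+.5)*.64-.5,.028);print("tray",T.round(4),T.mean(0).round(4),np.linalg.norm(T-np.roll(T,1,0),axis=1).round(3))
# two-view knob
from numpy.linalg import lstsq
o1,d1=ray("top",zt([(596,78)]));o2,d2=ray("scene",zs([(559,330)]))
A=np.c_[d1[0],-d2[0]];s=lstsq(A,o2-o1,rcond=None)[0];print("knobtop 2view",(o1+d1[0]*s[0]).round(4),(o2+d2[0]*s[1]).round(4))
for n,p in(("beaker",(560,200)),("sieve",(597,138)),("bottle",(322,195))): print(n,plane("top",(np.array([p])+.5)*.64-.5,.03).round(3))
E
```

```text
base
 [[ 0.6171  0.0968  0.012 ]
 [ 0.6064 -0.2385  0.012 ]
 [ 0.5008 -0.2356  0.012 ]
 [ 0.5123  0.1012  0.012 ]] [ 0.5591 -0.069   0.012 ]
len 0.3362168383372897 wid 0.10531535846156032 yaw -0.033018287797270944
gear [ 0.5498 -0.1143  0.081 ]
hub [[ 0.542  -0.1144  0.094 ]] hub top? knob [[ 0.5803 -0.1374  0.128 ]]
tubeaxis sil [[ 0.5641  0.0851  0.055 ]
 [ 0.5638 -0.0374  0.055 ]]
tray [[0.5679 0.3895 0.028 ]
 [0.5371 0.1578 0.028 ]
 [0.3584 0.1836 0.028 ]
 [0.3896 0.4138 0.028 ]] [0.4632 0.2862 0.028 ] [0.18  0.234 0.181 0.232]
knobtop 2view [ 0.6238 -0.1917 -0.112 ] [ 0.596  -0.1547 -0.1254]
beaker [[ 0.714 -0.203  0.03 ]]
sieve [[ 0.827 -0.269  0.03 ]]
bottle [[0.714 0.205 0.03 ]]
```

```bash
python3 - <<'E'
from h import *
o1,d1=ray("top",zt([(596,78)]));
for nm,pt,ps in(("knobtop",(596,76),(559,32)),("hub",(526,166),(455,80))):
    o1,d1=ray("top",zt([pt]));o2,d2=ray("scene",zs([ps]))
    A=np.c_[d1[0],-d2[0]];s=np.linalg.lstsq(A,o2-o1,rcond=None)[0];print(nm,(o1+d1[0]*s[0]).round(4),(o2+d2[0]*s[1]).round(4))
# refine: knob dark blob centroid in top
t=cv2.imread("pics/top0.png");g=t[160:180,328:352].max(2);ys,xs=np.nonzero(g<55)
uv=np.array([[328+xs.mean(),160+ys.mean()]]);print(len(xs),uv,zt([(596,78)]),plane("top",uv,.122).round(4))
print("scene knob mid:",plane("scene",zs([(556,50)]),.112).round(4),proj("scene",[[.58,-.137,.112],[.542,-.114,.09]]),zs([(556,50),(455,80)]))
E
```

```text
knobtop [ 0.582  -0.1383  0.124 ] [ 0.5816 -0.1377  0.1238]
hub [ 0.5417 -0.114   0.0963] [ 0.5419 -0.1142  0.0964]
45 [[341.53333333 171.48888889]] [[342.37875 170.2    ]] [[ 0.5782 -0.1367  0.122 ]]
scene knob mid: [[ 0.5784 -0.1392  0.112 ]] [[341.37005083 208.28008782]
 [323.98336624 219.61592106]] [[341.8875     208.80833333]
 [324.2125     217.30833333]]
```

>>> {"fn": "step_arm", "kwargs": {
  "targets": "1 0.08 -0.08 0.1 0 0 -0.16; 1 0.16 -0.16 0.1 0 0 -0.32; 1 0.24 -0.24 0.1 0 0 -0.48; 1 0.32 -0.32 0.1 0 0 -0.64; 1 0.4 -0.4 0.1 0 0 -0.8; 1 0.48 -0.48 0.1 0 0 -0.96; 1 0.56 -0.56 0.1 0 0 -1; 1 0.64 -0.62 0.1 0 0 -1; 1 0.7 -0.68 0.1 0 0 -1; 1 0.76 -0.74 0.1 0 0 -1"
}}

```text
clock: 0.93
eef_pos: [0.423, 0.1971, 0.2805]
tool_rot: [0.504, 0.864, -0.0, -0.0]
ft_force: [0.7, 0.4, -0.2]
grip_width: 0.0853
grasp_force: 0.0
```

>>> {"fn": "step_arm", "kwargs": {
  "targets": "1 0.035 -0.07 0 0 0 -0.1; 1 0.07 -0.14 -0.02 0 0 -0.2; 1 0.105 -0.21 -0.04 0 0 -0.3; 1 0.14 -0.28 -0.06 0 0 -0.4; 1 0.17 -0.35 -0.08 0 0 -0.5; 1 0.2 -0.42 -0.1 0 0 -0.6; 1 0.23 -0.49 -0.12 0 0 -0.7; 1 0.26 -0.56 -0.14 0 0 -0.7; 1 0.29 -0.62 -0.16 0 0 -0.7; 1 0.314 -0.669 -0.18 0 0 -0.7"
}}

```text
clock: 1.77
eef_pos: [0.5794, -0.1383, 0.1894]
tool_rot: [0.72, 0.694, -0.0, -0.0]
ft_force: [0.2, 1.0, -0.0]
grip_width: 0.0852
grasp_force: 0.0
```

>>> {"fn": "step_arm", "kwargs": {
  "targets": "1 0 0 0 0 0 0; 1 0 0 0 0 0 0"
}}

```text
clock: 1.93
eef_pos: [0.5783, -0.1368, 0.1887]
tool_rot: [0.72, 0.694, -0.001, -0.002]
ft_force: [-0.3, 0.0, -0.2]
grip_width: 0.0852
grasp_force: 0.0
```

>>> {"fn": "step_arm", "kwargs": {
  "targets": "0 0.003 -0.001 -0.06 0 0 0; 0 0.003 -0.001 -0.12 0 0 0; 0 0.003 -0.001 -0.177 0 0 0; 0 0.003 -0.001 -0.177 0 0 0"
}}

```text
clock: 2.27
eef_pos: [0.5758, -0.1336, 0.0966]
tool_rot: [0.719, 0.695, -0.003, -0.005]
ft_force: [-1.4, 1.1, -0.3]
grip_width: 0.0429
grasp_force: 0.0
```

>>> {"fn": "step_arm", "kwargs": {
  "targets": "-1 0 0 0 0 0 0; -1 0 0 0 0 0 0; -1 0 0 0 0 0 0; -1 0 0 0 0 0 0; -1 0 0 0 0 0 0; -1 0 0 0 0 0 0"
}}

```text
clock: 2.77
eef_pos: [0.5808, -0.1355, 0.1038]
tool_rot: [0.719, 0.695, 0.001, 0.0]
ft_force: [-4.3, 4.2, 5.0]
grip_width: 0.0159
grasp_force: 59.0
```

```bash
python3 - <<'E'
from h import *
th=-.55
for i in range(12):
    n=.5 if i==0 else 1.
    a=th-np.arange(1,11)*n/10
    print(round(th-n,2),"tan(%.2f,%.2f)"%(np.sin(th-n),-np.cos(th-n)),"; ".join("-1 %.3f %.3f 0 0 0 0"%(.09*(np.cos(x)-np.cos(th)),.09*(np.sin(x)-np.sin(th))) for x in a)); th-=n
o=bot.get_obs();print(o["eef_pos"],o["ft_force"])
E
```

```text
-1.05 tan(-0.87,-0.50) -1 -0.002 -0.004 0 0 0 0; -1 -0.005 -0.007 0 0 0 0; -1 -0.008 -0.011 0 0 0 0; -1 -0.011 -0.014 0 0 0 0; -1 -0.014 -0.018 0 0 0 0; -1 -0.017 -0.021 0 0 0 0; -1 -0.021 -0.023 0 0 0 0; -1 -0.024 -0.026 0 0 0 0; -1 -0.028 -0.029 0 0 0 0; -1 -0.032 -0.031 0 0 0 0
-2.05 tan(-0.89,0.46) -1 -0.008 -0.004 0 0 0 0; -1 -0.016 -0.007 0 0 0 0; -1 -0.025 -0.010 0 0 0 0; -1 -0.034 -0.011 0 0 0 0; -1 -0.043 -0.012 0 0 0 0; -1 -0.052 -0.012 0 0 0 0; -1 -0.061 -0.010 0 0 0 0; -1 -0.070 -0.008 0 0 0 0; -1 -0.078 -0.006 0 0 0 0; -1 -0.086 -0.002 0 0 0 0
-3.05 tan(-0.09,1.00) -1 -0.008 0.005 0 0 0 0; -1 -0.015 0.010 0 0 0 0; -1 -0.022 0.016 0 0 0 0; -1 -0.028 0.022 0 0 0 0; -1 -0.033 0.030 0 0 0 0; -1 -0.038 0.037 0 0 0 0; -1 -0.042 0.046 0 0 0 0; -1 -0.045 0.054 0 0 0 0; -1 -0.047 0.063 0 0 0 0; -1 -0.048 0.072 0 0 0 0
-4.05 tan(0.79,0.62) -1 -0.000 0.009 0 0 0 0; -1 0.000 0.018 0 0 0 0; -1 0.002 0.027 0 0 0 0; -1 0.004 0.036 0 0 0 0; -1 0.007 0.044 0 0 0 0; -1 0.011 0.052 0 0 0 0; -1 0.016 0.060 0 0 0 0; -1 0.021 0.067 0 0 0 0; -1 0.027 0.073 0 0 0 0; -1 0.034 0.079 0 0 0 0
-5.05
[... 1534 characters left out ...]
.002 0.062 0 0 0 0; -1 0.002 0.070 0 0 0 0; -1 0.006 0.078 0 0 0 0; -1 0.011 0.086 0 0 0 0
-11.05 tan(1.00,-0.05) -1 0.006 0.007 0 0 0 0; -1 0.012 0.013 0 0 0 0; -1 0.019 0.019 0 0 0 0; -1 0.026 0.024 0 0 0 0; -1 0.034 0.029 0 0 0 0; -1 0.042 0.032 0 0 0 0; -1 0.051 0.035 0 0 0 0; -1 0.060 0.036 0 0 0 0; -1 0.069 0.037 0 0 0 0; -1 0.078 0.037 0 0 0 0
-12.05 tan(0.49,-0.87) -1 0.009 -0.001 0 0 0 0; -1 0.018 -0.003 0 0 0 0; -1 0.026 -0.005 0 0 0 0; -1 0.035 -0.009 0 0 0 0; -1 0.042 -0.013 0 0 0 0; -1 0.050 -0.018 0 0 0 0; -1 0.057 -0.024 0 0 0 0; -1 0.063 -0.031 0 0 0 0; -1 0.069 -0.038 0 0 0 0; -1 0.073 -0.045 0 0 0 0
[ 0.58076733 -0.13548272  0.10379054] [-4.29361791  4.23193449  4.96832113]
```

>>> {"fn": "step_arm", "kwargs": {
  "targets": "-1 -0.002 -0.004 0.002 0 0 0; -1 -0.005 -0.007 0.004 0 0 0; -1 -0.008 -0.011 0.004 0 0 0; -1 -0.011 -0.014 0.004 0 0 0; -1 -0.014 -0.018 0.004 0 0 0; -1 -0.017 -0.021 0.004 0 0 0; -1 -0.021 -0.023 0.004 0 0 0; -1 -0.024 -0.026 0.004 0 0 0; -1 -0.028 -0.029 0.004 0 0 0; -1 -0.032 -0.031 0.004 0 0 0"
}}

```text
clock: 3.6
eef_pos: [0.5692, -0.1484, 0.1046]
tool_rot: [0.718, 0.696, 0.006, 0.001]
ft_force: [11.2, 11.1, -7.9]
grip_width: 0.0158
grasp_force: 58.7
```

>>> {"fn": "step_arm", "kwargs": {
  "targets": "-1 -0.008 -0.004 -0.002 0 0 0; -1 -0.016 -0.007 -0.002 0 0 0; -1 -0.025 -0.010 -0.002 0 0 0; -1 -0.034 -0.011 -0.002 0 0 0; -1 -0.043 -0.012 -0.002 0 0 0; -1 -0.052 -0.012 -0.002 0 0 0; -1 -0.061 -0.010 -0.002 0 0 0; -1 -0.070 -0.008 -0.002 0 0 0; -1 -0.078 -0.006 -0.002 0 0 0; -1 -0.086 -0.002 -0.002 0 0 0"
}}

```text
clock: 4.43
eef_pos: [0.5291, -0.156, 0.105]
tool_rot: [0.719, 0.695, 0.003, 0.008]
ft_force: [14.5, -6.0, -10.0]
grip_width: 0.0159
grasp_force: 58.7
```

>>> {"fn": "step_arm", "kwargs": {
  "targets": "-1 -0.008 0.005 -0.002 0 0 0; -1 -0.015 0.010 -0.004 0 0 0; -1 -0.022 0.016 -0.004 0 0 0; -1 -0.028 0.022 -0.004 0 0 0; -1 -0.033 0.030 -0.004 0 0 0; -1 -0.038 0.037 -0.004 0 0 0; -1 -0.042 0.046 -0.004 0 0 0; -1 -0.045 0.054 -0.004 0 0 0; -1 -0.047 0.063 -0.004 0 0 0; -1 -0.048 0.072 -0.004 0 0 0"
}}

```text
clock: 5.27
eef_pos: [0.4985, -0.1253, 0.104]
tool_rot: [0.721, 0.693, -0.005, 0.008]
ft_force: [-7.1, -18.3, 9.2]
grip_width: 0.0156
grasp_force: 60.9
```

>>> {"fn": "step_arm", "kwargs": {
  "targets": "-1 -0.002 0.009 0.003 0 0 0; -1 -0.003 0.018 0.003 0 0 0; -1 -0.001 0.027 0.003 0 0 0; -1 0.001 0.036 0.003 0 0 0; -1 0.004 0.044 0.003 0 0 0; -1 0.008 0.052 0.003 0 0 0; -1 0.013 0.060 0.003 0 0 0; -1 0.018 0.067 0.003 0 0 0; -1 0.024 0.073 0.003 0 0 0; -1 0.031 0.079 0.003 0 0 0"
}}

```text
clock: 6.1
eef_pos: [0.5093, -0.0814, 0.1037]
tool_rot: [0.72, 0.694, -0.005, 0.001]
ft_force: [-13.6, -7.8, 11.0]
grip_width: 0.0161
grasp_force: 61.2
```

>>> {"fn": "step_arm", "kwargs": {
  "targets": "-1 0.007 0.005 0.002 0 0 0; -1 0.015 0.010 0.002 0 0 0; -1 0.023 0.013 0.002 0 0 0; -1 0.032 0.016 0.002 0 0 0; -1 0.041 0.018 0.002 0 0 0; -1 0.050 0.019 0.002 0 0 0; -1 0.059 0.019 0.002 0 0 0; -1 0.068 0.018 0.002 0 0 0; -1 0.077 0.017 0.002 0 0 0; -1 0.085 0.014 0.002 0 0 0"
}}

```text
clock: 6.93
eef_pos: [0.5507, -0.069, 0.1038]
tool_rot: [0.719, 0.695, -0.002, -0.004]
ft_force: [-13.0, 7.4, 8.9]
grip_width: 0.0164
grasp_force: 60.9
```

>>> {"fn": "step_arm", "kwargs": {
  "targets": "-1 0.008 -0.003 0.002 0 0 0; -1 0.016 -0.008 0.002 0 0 0; -1 0.024 -0.013 0.002 0 0 0; -1 0.031 -0.018 0.002 0 0 0; -1 0.037 -0.025 0.002 0 0 0; -1 0.043 -0.032 0.002 0 0 0; -1 0.048 -0.039 0.002 0 0 0; -1 0.052 -0.047 0.002 0 0 0; -1 0.055 -0.055 0.002 0 0 0; -1 0.058 -0.064 0.002 0 0 0"
}}

```text
clock: 7.77
eef_pos: [0.5851, -0.1027, 0.1045]
tool_rot: [0.719, 0.695, 0.0, 0.0]
ft_force: [0.6, 0.7, -6.5]
grip_width: 0.0158
grasp_force: 59.3
```

The drag fell from about 15 N to about 1 N, so the seal is out. I'll move a small extra bit to confirm it, then release.

>>> {"fn": "step_arm", "kwargs": {
  "targets": "-1 0.001 -0.005 -0.001 0 0 0; -1 0.002 -0.01 -0.002 0 0 0; -1 0.002 -0.015 -0.002 0 0 0; -1 0.002 -0.02 -0.002 0 0 0; -1 0.002 -0.025 -0.002 0 0 0"
}}

```text
clock: 8.18
eef_pos: [0.5863, -0.1149, 0.1043]
tool_rot: [0.719, 0.695, 0.001, 0.001]
ft_force: [1.5, 1.0, -2.0]
grip_width: 0.0157
grasp_force: 59.8
```

>>> {"fn": "step_arm", "kwargs": {
  "targets": "1 0 0 0 0 0 0; 1 0 0 0 0 0 0; 1 0 0 0 0 0 0; 1 0 0 0 0 0 0; 1 0 0 0.06 0 0 0; 1 0 0 0.13 0 0 0; 1 0 0.06 0.16 0 0 0; 1 -0.01 0.14 0.16 0 0 0; 1 -0.02 0.2 0.16 0 0 0; 1 -0.02 0.2 0.16 0 0 0"
}}

```text
clock: 9.02
eef_pos: [0.5747, -0.0096, 0.1845]
tool_rot: [0.717, 0.697, 0.001, -0.001]
ft_force: [0.2, 0.2, 0.7]
grip_width: 0.085
grasp_force: 0.0
```

```bash
python3 - <<'E'
from h import *
t=snap("top","top1")[:,:,::-1]; s=snap("scene","scene1")[:,:,::-1]
a=cv2.resize(t[155:215,237:379],(800,300),interpolation=cv2.INTER_CUBIC);b=cv2.resize(s[195:280,245:385],(800,300),interpolation=cv2.INTER_CUBIC)
cv2.imwrite("pics/z1.png",np.vstack([a,b])); o=bot.get_obs();print(o["eef_pos"],o["clock"])
E
```

```text
[ 0.57528128 -0.01333275  0.18397304] 9.1167
```

View pics/z1.png

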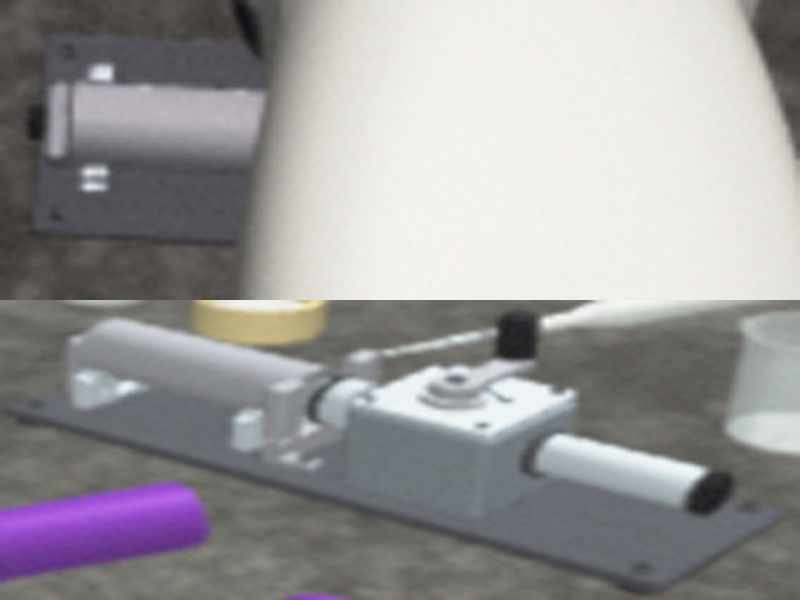

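The black seal ring is now visible outside the tube mouth at (322,400), and the piston is drawn back to the gearbox. Next is the tube grasp at about (0.563, 0.024).

>>> {"fn": "step_arm", "kwargs": {
  "targets": "1 -0.015 0.04 -0.04 0 0 0; 1 -0.025 0.075 -0.08 0 0 0; 1 -0.025 0.075 -0.12 0 0 0; 1 -0.025 0.075 -0.15 0 0 0; 1 -0.025 0.075 -0.19 0 0 0; 1 -0.025 0.075 -0.23 0 0 0; 1 -0.025 0.075 -0.27 0 0 0; 1 -0.025 0.075 -0.295 0 0 0; 1 -0.025 0.075 -0.31 0 0 0; 1 -0.025 0.075 -0.31 0 0 0"
}}

```text
clock: 9.95
eef_pos: [0.5616, 0.0218, 0.0266]
tool_rot: [0.72, 0.694, -0.002, -0.001]
ft_force: [-0.5, 1.0, -0.2]
grip_width: 0.0857
grasp_force: 0.0
```

>>> {"fn": "step_arm", "kwargs": {
  "targets": "1 0 0 0 0 0 0; 1 0 0 0 0 0 0"
}}

```text
clock: 10.12
eef_pos: [0.564, 0.0225, 0.0296]
tool_rot: [0.719, 0.695, 0.001, 0.001]
ft_force: [-0.3, -0.3, -0.1]
grip_width: 0.0855
grasp_force: 0.0
```

>>> {"fn": "step_arm", "kwargs": {
  "targets": "-1 0 0.002 -0.002 0 0 0; -1 0 0.002 -0.004 0 0 0; -1 0 0.002 -0.004 0 0 0; -1 0 0.002 -0.004 0 0 0; -1 0 0.002 -0.004 0 0 0; -1 0 0.002 -0.004 0 0 0; -1 0 0.002 -0.004 0 0 0; -1 0 0.002 -0.004 0 0 0"
}}

```text
clock: 10.78
eef_pos: [0.5626, 0.024, 0.0274]
tool_rot: [0.719, 0.695, -0.0, -0.0]
ft_force: [-3.3, -0.3, 5.2]
grip_width: 0.0433
grasp_force: 63.4
```

Gripped at 43 mm. Now a slow, straight lift.

>>> {"fn": "step_arm", "kwargs": {
  "targets": "-1 0 0 0.01 0 0 0; -1 0 0 0.02 0 0 0; -1 0 0 0.035 0 0 0; -1 0 0 0.05 0 0 0; -1 0 0 0.07 0 0 0; -1 0 0 0.09 0 0 0; -1 0 0 0.11 0 0 0; -1 0 0 0.13 0 0 0; -1 0 0 0.15 0 0 0; -1 0 0 0.17 0 0 0"
}}

```text
clock: 11.62
eef_pos: [0.5632, 0.0239, 0.113]
tool_rot: [0.719, 0.695, 0.0, 0.0]
ft_force: [-0.1, -0.7, -3.8]
grip_width: 0.0433
grasp_force: 62.2
```

>>> {"fn": "step_arm", "kwargs": {
  "targets": "-1 -0.01 0.03 0.02 0 0 0; -1 -0.03 0.08 0.02 0 0 -0.02; -1 -0.05 0.13 0.02 0 0 -0.04; -1 -0.07 0.19 0.02 0 0 -0.06; -1 -0.095 0.25 0.02 0 0 -0.08; -1 -0.12 0.31 0.02 0 0 -0.1; -1 -0.145 0.37 0.02 0 0 -0.125; -1 -0.165 0.43 0.02 0 0 -0.125; -1 -0.185 0.48 0.02 0 0 -0.125; -1 -0.2 0.524 0.02 0 0 -0.125"
}}

```text
clock: 12.45
eef_pos: [0.462, 0.2877, 0.1224]
tool_rot: [0.752, 0.659, 0.0, -0.0]
ft_force: [0.6, -0.8, -3.4]
grip_width: 0.0429
grasp_force: 62.3
```

>>> {"fn": "step_arm", "kwargs": {
  "targets": "-1 0 0 0 0 0 0; -1 0 0 -0.02 0 0 0; -1 0 0 -0.05 0 0 0; -1 0 0 -0.08 0 0 0; -1 0 0 -0.11 0 0 0; -1 0 0 -0.14 0 0 0; -1 0 0 -0.16 0 0 0; -1 0 0 -0.18 0 0 0; -1 0 0 -0.19 0 0 0; -1 0 0 -0.19 0 0 0"
}}

```text
clock: 13.28
eef_pos: [0.4625, 0.285, 0.0254]
tool_rot: [0.753, 0.659, -0.001, -0.0]
ft_force: [-0.3, 0.4, -3.9]
grip_width: 0.0428
grasp_force: 62.3
```

```bash
python3 - <<'E'
from h import *
s=snap("scene","scene2")[:,:,::-1]; o=bot.get_obs();print(o["eef_pos"],o["ft_force"])
cv2.imwrite("pics/s2.png",cv2.resize(s[130:310,110:350],(800,600),interpolation=cv2.INTER_CUBIC))
E
```

```text
[0.46291731 0.28544614 0.02628245] [ 0.33104835 -0.75025536 -3.05099793]
```

View pics/s2.png

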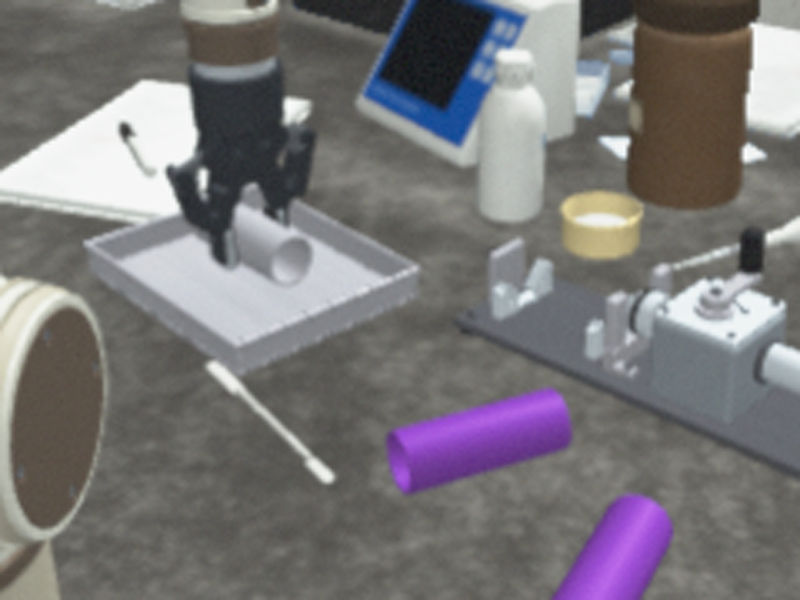

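The tube is held level over the middle of the tray, with its near end at (292,260). Lowering it the last ~22 mm slowly.

>>> {"fn": "step_arm", "kwargs": {
  "targets": "-1 0 0 -0.008 0 0 0; -1 0 0 -0.016 0 0 0; -1 0 0 -0.024 0 0 0; -1 0 0 -0.03 0 0 0; -1 0 0 -0.035 0 0 0; -1 0 0 -0.039 0 0 0; -1 0 0 -0.042 0 0 0; -1 0 0 -0.042 0 0 0; -1 0 0 -0.042 0 0 0"
}}

```text
clock: 14.08
eef_pos: [0.463, 0.286, 0.0056]
tool_rot: [0.752, 0.659, -0.0, -0.0]
ft_force: [-0.6, 0.0, -3.9]
grip_width: 0.0434
grasp_force: 62.3
```

>>> {"fn": "step_arm", "kwargs": {
  "targets": "-1 0 0 -0.002 0 0 0; -1 0 0 -0.004 0 0 0; -1 0 0 -0.006 0 0 0; -1 0 0 -0.006 0 0 0"
}}

```text
clock: 14.42
eef_pos: [0.4633, 0.2861, 0.0044]
tool_rot: [0.752, 0.659, 0.001, 0.0]
ft_force: [-3.3, -1.8, 7.8]
grip_width: 0.043
grasp_force: 63.6
```

Contact is made: the vertical force went from -3.9 N to +7.8 N. Releasing and rising.

>>> {"fn": "step_arm", "kwargs": {
  "targets": "0.2 0 0 0.002 0 0 0; 0.4 0 0 0.002 0 0 0; 0.6 0 0 0.002 0 0 0; 0.8 0 0 0.002 0 0 0; 0.8 0 0 0.006 0 0 0; 0.8 0 0 0.02 0 0 0; 0.8 0 0 0.05 0 0 0; 0.8 0 0 0.1 0 0 0; 0.8 0 0 0.16 0 0 0; 0.8 0 0 0.22 0 0 0"
}}

```text
clock: 15.25
eef_pos: [0.4625, 0.2856, 0.1138]
tool_rot: [0.752, 0.659, -0.001, -0.0]
ft_force: [0.6, 0.5, -0.1]
grip_width: 0.0765
grasp_force: 0.0
```

>>> {"fn": "step_arm", "kwargs": {
  "targets": "0.8 0 0 0.06 0 0 0; 0.8 -0.05 0.06 0.1 0 0 0; 0.8 -0.1 0.12 0.1 0 0 0; 0.8 -0.15 0.18 0.1 0 0 0; 0.8 -0.2 0.24 0.1 0 0 0; 0.8 -0.25 0.28 0.1 0 0 0; 0.8 -0.28 0.3 0.1 0 0 0; 0.8 -0.28 0.3 0.1 0 0 0"
}}

```text
clock: 15.92
eef_pos: [0.3199, 0.4382, 0.1632]
tool_rot: [0.75, 0.661, 0.0, -0.001]
ft_force: [-0.1, -0.1, 0.4]
grip_width: 0.077
grasp_force: 0.0
```

```bash
python3 - <<'E'
from h import *
t=snap("top","top3")[:,:,::-1];s=snap("scene","scene3")[:,:,::-1]; o=bot.get_obs();print(o["eef_pos"],o["ft_force"],o["clock"])
cv2.imwrite("pics/s3.png",np.hstack([cv2.resize(t[100:300,100:300],(400,400)),cv2.resize(s[130:310,110:290],(400,400))]))
E
```

```text
[0.32250486 0.43628624 0.16307869] [ 0.02853422 -0.39425031 -0.6532052 ] 16.0167
```

View pics/s3.png

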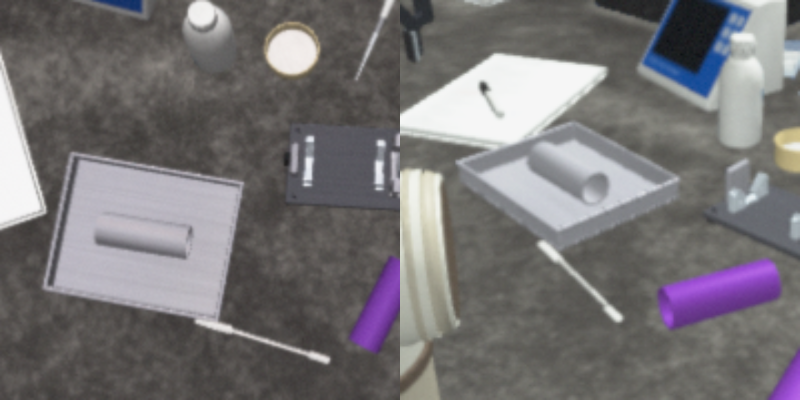

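The tube lies flat at the centre of the tray, at (144,236) in the top crop, and the gripper is clear of it.

```bash
python3 -c "
from workcell import bot
print(bot.job_done())"
```

```text
the job is handed in; nothing more can be done
None
```

I wound the crank until the drag fell from about 15 N to 1 N, plus a roughly 0.3 rad nudge to confirm it, then lifted the tube straight up and laid it on its side in the middle of the wash tray; the job is handed in at about 16 s, with no verdict returned.

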